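# Angle the instrument case past the post into its bay

### The job

Push the long metal instrument case along the bench, one end and then the other, so that it angles past the short post and into the white three-sided bay, until it lies wholly inside with its long side flush along the bay's back rail. Only push it: never lift either end off the bench or pick it up. Leave the bottle, the plaster cast and the bowl where they stand.

Things in the scene. Friction and masses are not known exactly. Their poses are not given: they have to be found in the camera images.
- case: Long flat closed instrument case, bare metal with a dark seam round it, a loose box 200 mm long (its own y axis), 32 mm wide (its x axis) and 28 mm high, about 0.35 kg, lying on the bench. Origin at the centre of its underside. It starts in front of the mouth (robot's side), clear of the post, within 0.35 rad of parallel to the back rail (parallel: yaw equal to the bay's).
- case_left (a point): Centre of the case's left end face (its +y end), 100 mm along its y axis from the middle, half-way up (14 mm above the bench while it lies flat).
- case_right (a point): Centre of the case's right end face (its -y end), 100 mm along its -y axis from the middle, half-way up.
- bay: Fixed bay of three white rails 12 mm thick, 25 mm high, no raised floor, open towards the robot. Origin at bench height in the middle of the mouth; x axis points into the bay, y along the mouth. Back rail's inner face at x = 60 mm, end rails' inner faces at y = +-125 mm (they run from x = 0 to 60 mm). With the case home its middle line lies at x = 44 mm.
- post: Fixed upright steel post, 22 mm in diameter, 50 mm high, origin at the centre of its foot. It stands 20 mm in front of the mouth line (bay x = -20 mm), about 45 mm to the left or right of the middle (varies; a flat cover marks the other place). The wider gap, to the farther end rail, is about 160 mm: one end of the case goes through it at an angle and along behind the post, then the other swings in.
- bottle: Small amber bottle, 52 mm in diameter and 110 mm high, upright, loose, beside one end of the bay. Bystander. Origin at the centre of its underside.
- cast: Low round plaster dental cast, 68 mm in diameter and about 32 mm high, loose, beside the other end of the bay. Bystander. Origin at the centre of its underside.
- bowl: Green mixing bowl, 84 mm in diameter and 45 mm high, loose, behind the bay's back rail. Bystander. Origin at the centre of its underside.

How it is judged:
By the outcome, as a careful person would: the job done as asked, in the order asked, and still so for the second after the job is handed in, with the robot touching nothing.
It also fails if it takes over 72 s, if anything falls off the work surface, if the arm or the gripper's body presses on something with over 40 N, if the wrist force passes 120 N, or if a joint passes its speed limit or range.

### The arm

A 6-joint arm with a two-finger parallel gripper is mounted at the origin on the work surface. World frame = base frame: x ahead of the robot, y to its left, z up, the work surface at z = 0. Lengths are in mm, angles in rad, forces in N, time in s.
With the tool pointing down it reaches from about 275 to 750 mm from the base axis. Payload 10.2 kg.
Tool frame: the origin (TCP) lies between the finger pads; the fingertips stand 17 mm ahead of it and the grasp point (between the pads) lies 2 mm behind it; z points along the fingers, y is the line along which they close (so a half turn about z gives the same grasp; the last joint's range is limited). The gripper opens to 85 mm and grips with 20 to 120 N. Pads are 22 mm wide; open, the fingers measure 114 mm over their backs; the gripper's body (76 mm by 85 mm) begins 54 mm behind the grasp point. The pads swing forward as they close: fully open they stand 13 mm farther back than shut.
Start: joints at [0.957, 0.313, 1.498, -0, 1.331, -0.223], TCP at [200, 485.419, 248.294] pointing down, gripper open.
Joint ranges: [-2.94, 2.94], [-0.97, 2.17], [0.19, 2.56], [-1.23, 4.37], [0.02, 3.11], [-2.88, 2.88]. Speed limits (rad/s): [2.39, 2.39, 3.01, 3.14, 3.14, 3.14].

### API

Orientations are given as a unit quaternion [w, x, y, z].
In Python, from rig import * gives the robot as it stands.
- The arm moves only by the tool step_arm, never from a script. Its argument "commands" is text: rows parted by semicolons, each of 7 numbers parted by spaces: the opening, from 0 (shut) to 1 (fully open), then the shift along the tool's x, y, z in cm, then the turn, a rotation vector about the tool's x, y, z in rad. In form: hand x y z rx ry rz; .... A call has 1 to 20 rows; each row is the pose to reach, as a shift and turn from the pose commanded when the call began, along the tool's axes at that moment; what a row does not reach only later rows make up. A row lasts 1/12 s, in which the tool goes at most 41.7 mm and 7.16 degrees, less where a joint would pass 70% of its speed; a pose out of reach is approached as far as the arm can. A call with a gripper value outside its range is refused whole. The fingers move at their own pace and stop on an object; "newtons" is the grip in N (left out, the last holds). Time passes only in rows, so rows that repeat a pose let the fingers close. It gives the time, the measured TCP pose, the force, the opening and the grip force at its end, in the units of the state.
- sense(): the state, without advancing time (a new reading comes with each control period).
- capture(name): name is "scene" or "top" or "wrist"; returns the picture (480x640x3 uint8, red, green, blue); there is no depth.
- camera_model(name): a dict with "mtx" (3x3 intrinsics, pixels), "eye" and "rotation" of the camera in the world. Camera axes: x right, y down, z forward; pixel columns grow to the right and rows downward; lengths in mm; the calibration is good to about 2 mm. A picture is of the moment at which its call begins: read the wrist's pose just before it. camera_model takes no time and is no camera call; for the wrist camera it gives the pose at the moment of the call.
- finish_job(): hands the job in; it is judged then, once.
Trained networks look in the newest picture that a camera, given by its name, has taken for a name from the list of things; names that differ only in an ending like _2 or _b are one class to them, and where a whole thing is asked for, a point or a joint stands for the part that bears it (a point fixed in the world has none). Each returns a list of dicts, best first, with "score" (0 to 1); they miss things now and then, are a little off and sometimes report something else, mostly with a low value. They report only what shows in the picture. A call takes as long as a camera call.
- search_frame(camera, label): "rect" ([centre column, centre row, width, height] in pixels, round what is visible of it).
- trace(camera, label): "mask" (480x640 bool, what is visible of it) and "rect" ([centre column, centre row, width, height] in pixels, round what is visible of it).
- spot_point(camera, label): "xy" ([column, row] in pixels: a listed point, or the origin of a listed thing).
The state is a dict: "time_s": time; "joints": joint angles; "dq": joint speeds; "tau": joint torques, N m; "eef_pos": TCP position; "ee_rot": TCP orientation; "force": force on the tool from outside, world axes, zero at the start; "wrist_torque": the same for the moment, N m; "grip_width": opening from 0.0 (shut) to 1.0 (fully open); "grip_force": force on a finger pad.
Only numpy, scipy, OpenCV 4.12 (cv2) and the standard library are available. Lean on these libraries where they do the work, as an engineer would, in place of code of your own. Each camera call takes 0.05 s, during which the arm holds its last target. There are 200 camera calls.

## Working session

There is one attempt and no reset: what is moved stays moved. The work goes in short steps, Python scripts to look and compute and a tool call to move; the robot and the scene stay as the last step left them, time stands still between calls to the robot, and variables do not carry over. Pictures are saved under pics/ and viewed, at most 10 in all, crops included, and the job is handed in when it is done.

Besides the shell and the picture viewer there is one more tool, called after ">>>" as name(argument=value, ...), one argument or row to a line, values as JSON. step_arm: Moves the arm, as the interface text tells. Its arguments: {"type":"object","properties":{"commands":{"type":"string"},"newtons":{"type":"number"}},"required":["commands"]}

```bash
mkdir -p pics; cat > h.py <<'E'
from rig import *
import numpy as np, cv2
def ray(cam,uv,z):
    m=camera_model(cam); K=np.array(m["mtx"]);R=np.array(m["rotation"]);e=np.array(m["eye"])
    d=R@np.linalg.solve(K,np.array([uv[0],uv[1],1.])); return e+d*(z-e[2])/d[2]
def proj(cam,p):
    m=camera_model(cam); q=np.array(m["rotation"]).T@(np.array(p,float)-np.array(m["eye"])); q=np.array(m["mtx"])@q; return q[:2]/q[2]
def snap(cam,name):
    im=capture(cam); cv2.imwrite(f"pics/{name}.png",im[:,:,::-1]); return im
E
python3 - <<'E'
from h import *
s=sense();print(s["time_s"],s["eef_pos"],s["ee_rot"])
snap("top","t0")
for c in ["top"]:
    m=camera_model(c);print(m["eye"],np.round(m["rotation"],3).tolist())
    for l,z in [("bay",0),("post",0),("case",0),("case_left",14),("case_right",14),("bottle",0),("cast",0),("bowl",0)]:
        for d in spot_point(c,l)[:2]: print(l,round(d["score"],2),np.round(d["xy"]),np.round(ray(c,d["xy"],z),1))
    for d in trace(c,"case")[:1]:
        r=cv2.minAreaRect(np.argwhere(d["mask"])[:,::-1].astype(np.float32)); b=cv2.boxPoints(r)
        print([np.round(ray(c,p,28)[:2],1).tolist() for p in b], np.round(b).tolist())
E
```

```text
0.0 [199.86730757 485.2290828  247.73151816] [-2.59325177e-04  1.94137613e-01  9.80974102e-01 -5.75069575e-04]
[492.6406319   16.04651035 943.32845935] [0.058, -0.701, 0.708, -0.062]Traceback (most recent call last):
  File "<stdin>", line 7, in <module>
  File "h.py", line 5, in ray
    d=R@np.linalg.solve(K,np.array([uv[0],uv[1],1.])); return e+d*(z-e[2])/d[2]
      ~^~~~~~~~~~~~~~~~~~~~~~~~~~~~~~~~~~~~~~~~~~~~~~
ValueError: matmul: Input operand 1 has a mismatch in its core dimension 0, with gufunc signature (n?,k),(k,m?)->(n?,m?) (size 3 is different from 4)
```

View pics/t0.png

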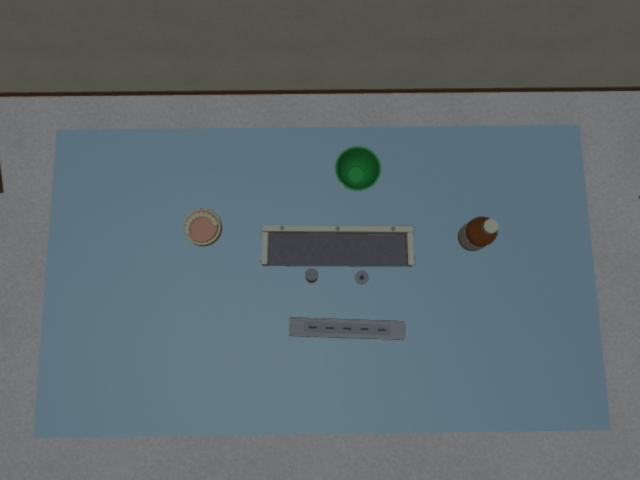

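The overhead view shows the bay at about (338,247), the case at (347,328), and the post and cover at (311,275) and (362,277). The camera rotation is a quaternion, so I'm fixing the helper.

```bash
python3 - <<'E'
s=open('h.py').read()
s=s.replace('np.array(m["rotation"])','rot(m["rotation"])').replace('def ray','from scipy.spatial.transform import Rotation as Ro\ndef rot(q): return Ro.from_quat([q[1],q[2],q[3],q[0]]).as_matrix()\ndef ray',1)
open('h.py','w').write(s)
E
python3 - <<'E'
from h import *
snap("scene","s0"); capture("top")
for c in ["top","scene"]:
    for l,z in [("bay",0),("post",0),("case",0),("case_left",14),("case_right",14),("bottle",0),("cast",0),("bowl",0)]:
        for d in spot_point(c,l)[:2]: print(c,l,round(d["score"],2),np.round(d["xy"]),np.round(ray(c,d["xy"],z),1))
c="top"
for d in trace(c,"case")[:1]:
        r=cv2.minAreaRect(np.argwhere(d["mask"])[:,::-1].astype(np.float32)); b=cv2.boxPoints(r)
        print([np.round(ray(c,p,28)[:2],1).tolist() for p in b], np.round(b).tolist())
for d in trace(c,"bay")[:1]:
        r=cv2.minAreaRect(np.argwhere(d["mask"])[:,::-1].astype(np.float32)); b=cv2.boxPoints(r)
        print([np.round(ray(c,p,25)[:2],1).tolist() for p in b], np.round(b).tolist())
print(sense()["time_s"])
E
```

```text
top bay 0.97 [339. 268.] [605.1 -34.2   0. ]
top bay 0.43 [347. 328.] [498.  -46.7   0. ]
top post 0.72 [314. 279.] [585.1  11.3   0. ]
top case 0.84 [347. 326.] [500.3 -46.4   0. ]
top case_left 0.83 [287. 327.] [499.7  60.2  14. ]
top case_right 0.79 [404. 328.] [ 495.2 -146.8   14. ]
top bottle 0.97 [472. 237.] [ 661.2 -280.9    0. ]
top cast 0.65 [204. 232.] [675.1 212.7   0. ]
scene bay 0.79 [303. 280.] [615.1 -29.1   0. ]
scene bay 0.43 [241. 261.] [490.  -40.7   0. ]
scene post 0.9 [307. 264.] [593.1  16.1   0. ]
scene post 0.58 [384. 327.] [783.1 -62.7  -0. ]
scene case 0.57 [244. 265.] [503.1 -47.6   0. ]
scene case_left 0.8 [276. 234.] [497.5  52.1  14. ]
scene case_right 0.62 [198. 284.] [ 490.5 -144.7   14. ]
scene bottle 0.88 [217. 385.] [ 654.3 -278.5    0. ]
scene cast 0.85 [403. 232.] [689.  215.9   0. ]
scene cast 0.59 [298. 278.] [604.  -27.9   0. ]
scene bowl 0.94 [382. 328.] [781.9 -64.2   0. ]
scene bowl 0.36 [204. 280.] [ 475.3 -120.     0. ]
[[484.3, 56.3], [518.1, 55.0], [508.8, -144.2], [475.0, -141.6]] [[289.0, 336.0], [289.0, 316.0], [404.0, 321.0], [403.0, 340.0]]
[[681.8, 105.6], [679.0, -168.4], [604.6, -165.2], [607.5, 105.1]] [[261.0, 225.0], [413.0, 225.0], [413.0, 266.0], [261.0, 266.0]]
1.1
```

View pics/s0.png

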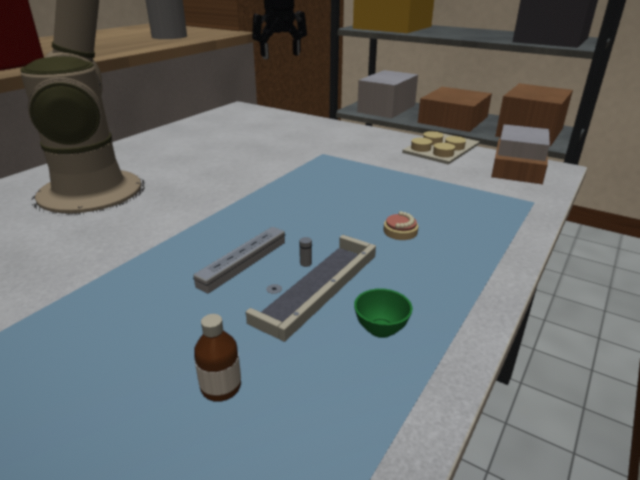

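```bash
cat >> h.py <<'E'
O=np.array([607.2,-30.7]); YB=-0.0105
RB=np.array([[np.cos(YB),-np.sin(YB)],[np.sin(YB),np.cos(YB)]])
def b2w(p): return O+RB@np.array(p,float)
def w2b(p): return RB.T@(np.array(p,float)[:2]-O)
def case(c="top",new=True):
    if new: capture(c)
    for d in trace(c,"case")[:1]:
        m=d["mask"].astype(np.uint8); n,l,st,_=cv2.connectedComponentsWithStats(m); k=1+np.argmax(st[1:,4])
        b=cv2.boxPoints(cv2.minAreaRect(np.argwhere(l==k)[:,::-1].astype(np.float32)))
        w=np.array([w2b(ray(c,p,28)) for p in b]); C=w.mean(0)
        e=[w[1]-w[0],w[2]-w[1]]; e.sort(key=np.linalg.norm); u=e[1]/np.linalg.norm(e[1]); u*=np.sign(u[1])
        print("case C",np.round(C,1),"phi",round(float(np.arctan2(u[0],u[1])),3),"size",[round(float(np.linalg.norm(x)),1) for x in e],"L",np.round(C+100*u,1),"R",np.round(C-100*u,1),"score",round(d["score"],2))
        return C,u
def mv(x,y,z,psi,s=None):
    """shift (cm) and rz to put TCP at bay x,y, height z, tool x axis at bay angle psi (tool down)"""
    s=s or sense(); R=rot(s["ee_rot"]); a=psi+YB
    T=np.array([[np.cos(a),np.sin(a),0],[np.sin(a),-np.cos(a),0],[0,0,-1]])
    p=np.array([*b2w([x,y]),z]); print("row",np.round(R.T@(p-s["eef_pos"])/10,2),np.round(Ro.from_matrix(R.T@T).as_rotvec(),3))
def me():
    s=sense();R=rot(s["ee_rot"]);print("t",round(s["time_s"],2),"tcp bay",np.round(w2b(s["eef_pos"]),1),"z",round(s["eef_pos"][2],1),"psi",round(np.arctan2(R[1,0],R[0,0])-YB,3),"F",np.round(s["force"],1),"grip",s["grip_width"],"q",np.round(s["joints"],2))
E
python3 - <<'E'
from h import *
case()
for d in trace("top","post")[:2]: 
    a=np.argwhere(d["mask"])[:,::-1]; print(d["score"],d["rect"],w2b(ray("top",d["rect"][:2],25)),w2b(ray("top",d["rect"][:2],50)))
print("proj post",proj("top",[*b2w([-20,45]),0]),proj("top",[*b2w([-20,45]),50]))
me()
for psi in (1.53,-1.61): mv(-108,130,100,psi); mv(-108,130,23,psi)
E
```

```text
case C [-110.3  -14.1] phi 0.036 size [33.5, 199.3] L [-106.7   85.9] R [-113.8 -114. ] score 0.98
0.62 [312.9, 277.1, 6.3, 16.2] [-20.93313872  43.58665489] [-23.49515078  43.639861  ]
proj post [312.093892   277.99295457] [312.11079341 275.07879639]
t 1.25 tcp bay [-412.6  511.8] z 248.3 psi 2.761 F [ 0.4 -0.5  0.5] grip 1.0051266973642587 q [ 0.96  0.31  1.5   0.    1.33 -0.22]
row [-42.46 -24.15  14.83] [-0.    -0.     1.231]
row [-42.46 -24.15  22.53] [-0.    -0.     1.231]
row [-42.46 -24.15  14.83] [ 0.    -0.    -1.912]
row [-42.46 -24.15  22.53] [ 0.    -0.    -1.912]
```

>>> step_arm(
  commands="0 -42.86 -24.42 14.8 0 0 1.231;0 -42.86 -24.42 14.8 0 0 1.231;0 -42.86 -24.42 14.8 0 0 1.231;0 -42.86 -24.42 14.8 0 0 1.231;0 -42.86 -24.42 14.8 0 0 1.231;0 -42.86 -24.42 14.8 0 0 1.231;0 -42.86 -24.42 14.8 0 0 1.231;0 -42.86 -24.42 14.8 0 0 1.231;0 -42.86 -24.42 14.8 0 0 1.231;0 -42.86 -24.42 14.8 0 0 1.231;0 -42.86 -24.42 14.8 0 0 1.231;0 -42.86 -24.42 14.8 0 0 1.231;0 -42.86 -24.42 14.8 0 0 1.231;0 -42.86 -24.42 14.8 0 0 1.231;0 -42.86 -24.42 18.8 0 0 1.231;0 -42.86 -24.42 22.5 0 0 1.231;0 -42.86 -24.42 22.5 0 0 1.231",
  newtons=60,
)

```text
time_s: 2.67
eef_pos: [500.6, 97.4, 19.3]
ee_rot: [-0.002, 0.725, 0.689, -0.002]
force: [-0.3, 0.1, -1.1]
grip_width: -0.008
grip_force: 0.0
```

```bash
python3 - <<'E'
from h import *
me();snap("wrist","w1"); mv(-105.3,126,23,1.535); mv(-109.6,15,23,1.535)
E
```

```text
t 2.67 tcp bay [-108.   126.9] z 19.3 psi 1.531 F [-0.3  0.1 -1.1] grip -0.007703014254372038 q [-0.04  0.59  1.76  0.    0.79  0.01]
row [-0.09  0.17 -0.09] [-0.005 -0.    -0.004]
row [-11.2    0.18  -0.09] [-0.005 -0.    -0.004]
```

View pics/w1.png

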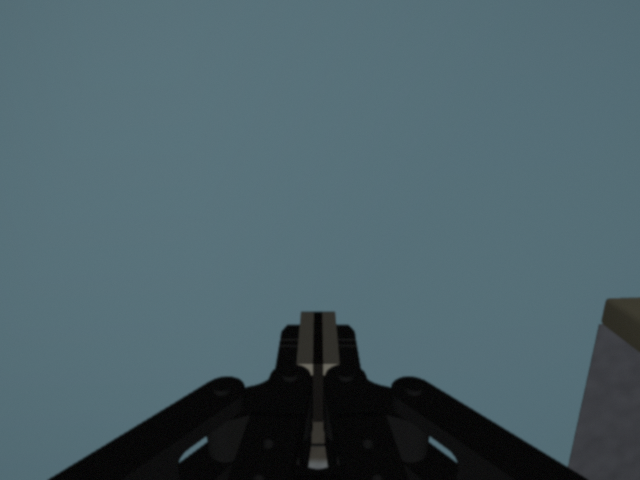

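The wrist view shows the shut fingertips at about (318,340), looking away from the case, with the bay rail at the right edge. Next I push the case to the right by its left end.

>>> step_arm(
  commands="0 -1.3 0.17 0 0 0 0;0 -2.2 0.17 0 0 0 0;0 -2.8 0.17 0 0 0 0;0 -3.4 0.17 0 0 0 0;0 -4.2 0.17 0 0 0 0;0 -5 0.17 0 0 0 0;0 -5.8 0.17 0 0 0 0;0 -6.6 0.17 0 0 0 0;0 -7.4 0.17 0 0 0 0;0 -8.2 0.17 0 0 0 0;0 -9 0.17 0 0 0 0;0 -9.8 0.17 0 0 0 0;0 -10.5 0.17 0 0 0 0;0 -11.1 0.17 0 0 0 0;0 -11.6 0.17 0 0 0 0;0 -11.6 0.17 0 0 0 0",
)

```text
time_s: 4.05
eef_pos: [499.3, -20.0, 24.3]
ee_rot: [0.0, 0.725, 0.689, 0.0]
force: [0.1, -0.2, 0.6]
grip_width: -0.003
grip_force: 0.0
```

```bash
python3 - <<'E'
from h import *
me();case();snap("top","t2");me()
E
```

```text
t 4.05 tcp bay [-108.     9.5] z 24.3 psi 1.53 F [ 0.1 -0.2  0.6] grip -0.0030155010482390294 q [-0.28  0.56  1.8   0.    0.78 -0.22]
case C [-116.2 -150.6] phi 0.039 size [32.1, 99.5] L [-112.2  -50.6] R [-120.1 -250.5] score 0.83
t 4.2 tcp bay [-108.3   10. ] z 23.6 psi 1.53 F [ 0.1  0.2 -0.1] grip -0.0018347982989125851 q [-0.27  0.56  1.8  -0.    0.78 -0.22]
```

View pics/t2.png

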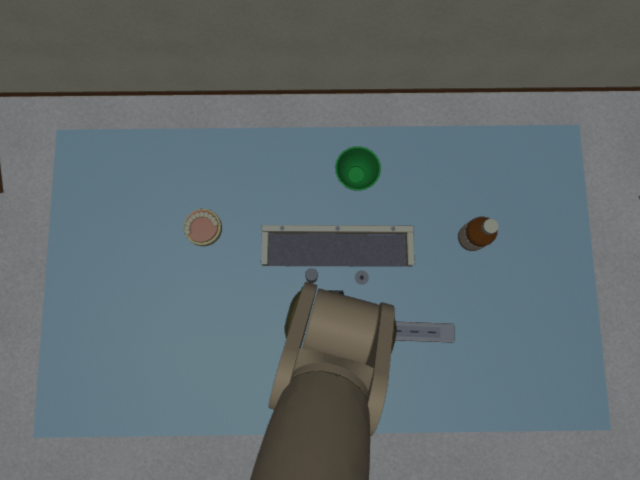

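The case has slid right by about 86 mm; only its right end shows, at (454,332), past the arm. Now I go round to the near side of its left end.

```bash
python3 - <<'E'
from h import *
s=sense()
for w in [(-110,40),(-170,40),(-165,-11)]: mv(*w,23,-0.04,s)
E
```

```text
row [ 2.99 -0.29  0.06] [0.   0.   1.57]
row [ 2.74 -6.29  0.06] [0.   0.   1.57]
row [-2.33 -5.58  0.06] [0.   0.   1.57]
```

>>> step_arm(
  commands="0 3 -0.3 0.1 0 0 0.1;0 2.8 -4 0.1 0 0 0.3;0 2.7 -6.3 0.1 0 0 0.5;0 1 -6.1 0.1 0 0 0.7;0 -1 -5.8 0.1 0 0 0.9;0 -2.3 -5.6 0.1 0 0 1.1;0 -2.3 -5.6 0.1 0 0 1.3;0 -2.3 -5.6 0.1 0 0 1.57;0 -2.3 -5.6 0.1 0 0 1.57;0 -2.3 -5.6 0.1 0 0 1.57;0 -2.3 -5.6 0.1 0 0 1.57;0 -2.3 -5.6 0.1 0 0 1.57;0 -2.3 -5.6 0.1 0 0 1.57;0 -2.3 -5.6 0.1 0 0 1.57;0 -2.3 -5.6 0.1 0 0 1.57",
)

```text
time_s: 5.45
eef_pos: [441.9, -39.6, 22.3]
ee_rot: [0.0, 1.0, -0.023, -0.0]
force: [-0.4, -0.1, -0.2]
grip_width: 0.001
grip_force: 0.0
```

```bash
python3 - <<'E'
from h import *
me();case();me();s=sense()
for p in (.04,.15,.3,.4,.5):
    t=np.array([-114,-143])+131*np.array([np.sin(p),np.cos(p)])-27*np.array([np.cos(p),-np.sin(p)])
    mv(*t,23,-p,s)
E
```

```text
t 5.45 tcp bay [-165.2  -10.6] z 22.3 psi -0.036 F [-0.4 -0.1 -0.2] grip 0.000864353710324839 q [-0.35  0.48  1.96 -0.    0.7   1.26]
case C [-114.8 -100.1] phi 0.04 size [37.2, 202.4] L [-110.9   -0.2] R [-118.8 -200. ] score 0.61
t 5.55 tcp bay [-165.2  -10.7] z 22.3 psi -0.037 F [ 0.4  0.5 -0. ] grip 0.0030871383921010614 q [-0.35  0.48  1.96 -0.    0.7   1.26]
row [ 2.94 -0.07 -0.07] [0.    0.    0.003]
row [ 4.4  -0.28 -0.07] [0.    0.    0.113]
row [ 6.4  -0.32 -0.07] [0.    0.    0.263]
row [ 7.73 -0.17 -0.07] [0.    0.    0.363]
row [ 9.04  0.11 -0.07] [0.    0.    0.463]
```

>>> step_arm(
  commands="0 1.2 0 0 0 0 0;0 2.2 -0.1 0 0 0 0;0 2.9 -0.1 0 0 0 0;0 3.6 -0.2 0 0 0 0.06;0 4.4 -0.3 0 0 0 0.11;0 5.1 -0.3 0 0 0 0.16;0 5.8 -0.3 0 0 0 0.22;0 6.4 -0.3 0 0 0 0.26;0 7.1 -0.25 0 0 0 0.31;0 7.7 -0.2 0 0 0 0.36;0 8.4 -0.05 0 0 0 0.41;0 9 0.1 0 0 0 0.46;0 9 0.1 0 0 0 0.46;0 9 0.1 0 0 0 0.46",
)

```text
time_s: 6.72
eef_pos: [531.6, -45.2, 22.1]
ee_rot: [0.0, 0.968, -0.251, -0.0]
force: [-0.3, 1.1, 0.0]
grip_width: 0.0
grip_force: 0.0
```

```bash
python3 - <<'E'
from h import *
me();snap("top","t3");case(new=False)
E
```

```text
t 6.72 tcp bay [-75.4 -15.3] z 22.1 psi -0.497 F [-0.3  1.1  0. ] grip 3.7136809028901995e-05 q [-0.3   0.62  1.7  -0.    0.83  1.77]
case C [-125.4 -158.7] phi 0.466 size [35.1, 78.7] L [-80.5 -69.4] R [-170.4 -248. ] score 0.67
```

View pics/t3.png

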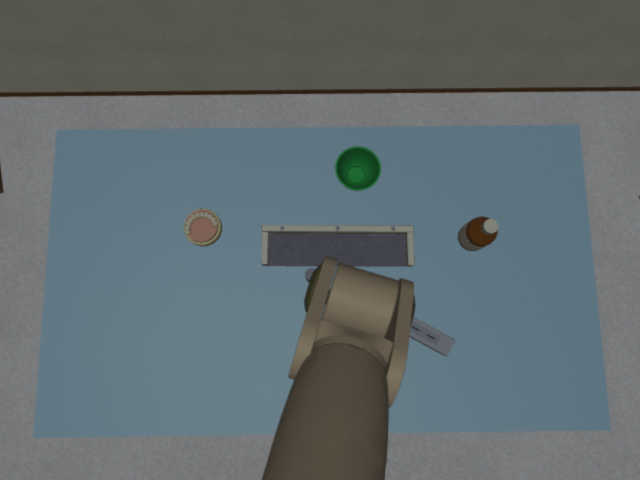

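The case now lies at about phi 0.49, its left end under the wrist and its right end at (440,342). I open the fingers and push broadside, diagonally forward, to clear the post line.

>>> step_arm(
  commands="0 -2.8 0 0 0 0 0;1 -2.8 3 0 0 0 0;1 -2.8 6 0 0 0 0;1 -2.8 8.9 0 0 0 0;1 -2.8 8.9 0 0 0 0;1 -2.8 8.9 0 0 0 0;1 -2.8 8.9 0.5 0 0 0;1 -2.8 8.9 1.1 0 0 0;1 -1.5 8.9 1.1 0 0 0;1 -0.5 8.9 1.1 0 0 0;1 0 8.9 1.1 0 0 0;1 0.6 8.9 1.1 0 0 0;1 1.2 8.9 1.1 0 0 0;1 1.8 8.9 1.1 0 0 0;1 2.4 8.9 1.1 0 0 0;1 2.9 8.9 1.1 0 0 0;1 3.3 8.9 1.1 0 0 0;1 3.3 8.9 1.1 0 0 0",
)

```text
time_s: 8.32
eef_pos: [517.9, -139.5, 11.4]
ee_rot: [0.0, 0.968, -0.252, 0.001]
force: [0.6, 0.2, -0.5]
grip_width: 1.0
grip_force: 0.0
```

```bash
python3 - <<'E'
from h import *
me();case()
E
```

```text
t 8.32 tcp bay [ -88.1 -109.7] z 11.4 psi -0.5 F [ 0.6  0.2 -0.5] grip 0.9996917715423274 q [-0.48  0.64  1.69 -0.    0.81  1.6 ]
case C [-30.9 -55.1] phi 0.493 size [33.2, 46.4] L [16.4 33. ] R [ -78.2 -143.2] score 0.75
```

>>> step_arm(
  commands="1 -1 0 0 0 0 0;1 -1 0 -3 0 0 0;0 0 3 -5.5 0 0 -0.12;0 1 6 -5.5 0 0 -0.24;0 2.7 9 -5.5 0 0 -0.36;0 2.7 12 -5.5 0 0 -0.48;0 2.7 14 -5.5 0 0 -0.6;0 2.7 14 -5.5 0 0 -0.72;0 2.7 14 -5.5 0 0 -0.84;0 2.7 14 -5.5 0 0 -0.96;0 2.7 14 -5.5 0 0 -1.08;0 2.7 14 -5.5 0 0 -1.2;0 2.7 14 -5.5 0 0 -1.32;0 2.7 14 -5.5 0 0 -1.44;0 2.7 14 -5.5 0 0 -1.576;0 2.7 14 -4 0 0 -1.576;0 2.7 14 -1.2 0 0 -1.576;0 2.7 14 -1.2 0 0 -1.576",
)

```text
time_s: 9.92
eef_pos: [470.6, -272.9, 19.9]
ee_rot: [-0.003, 0.861, 0.508, -0.001]
force: [-0.3, 0.6, -0.6]
grip_width: 0.001
grip_force: 0.0
```

```bash
python3 - <<'E'
from h import *
me();C,u=case();snap("top","t4")
n=np.array([u[1],-u[0]])
s=sense();t=w2b(s["eef_pos"]); print("tcp rel C: n",(t-C)@n,"u",(t-C)@u,"d",(C-np.array([-20,45]))@n)
E
```

```text
t 9.92 tcp bay [-134.1 -243.6] z 19.9 psi 1.076 F [-0.3  0.6 -0.6] grip 0.0011011722464553777 q [-0.74  0.64  1.66 -0.    0.85 -0.24]
case C [ -68.1 -122.3] phi 0.502 size [37.1, 200.2] L [-20.  -34.6] R [-116.2 -210. ] score 0.93
tcp rel C: n 3.156888002499276 u -138.55493047469224 d 38.25400393421577
```

View pics/t4.png

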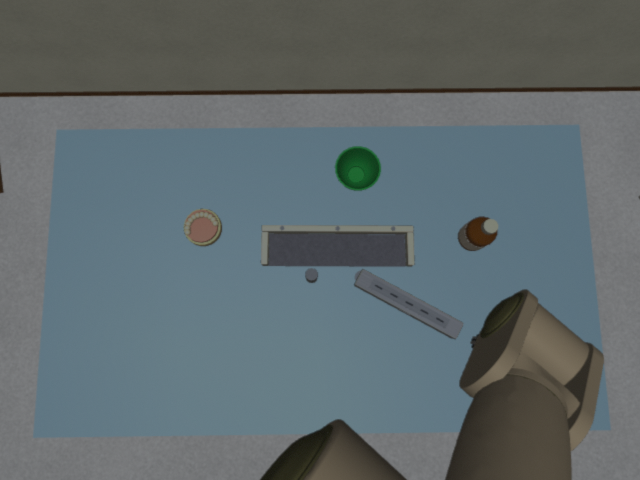

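The case is fully visible from (357,276) to (460,330), with its left end just right of the post and the fingers behind its right end. Now the lengthwise push behind the post.

>>> step_arm(
  commands="0 1.2 -0.15 0 0 0 0;0 2.1 -0.15 0 0 0 0;0 2.8 -0.15 0 0 0 0;0 3.5 -0.15 0 0 0 0;0 4.3 -0.15 0 0 0 0;0 5.1 -0.15 0 0 0 0;0 5.9 -0.15 0 0 0 0;0 6.7 -0.15 0 0 0 0;0 7.5 -0.15 0 0 0 0;0 8.3 -0.15 0 0 0 0;0 9.1 -0.15 0 0 0 0;0 9.9 -0.15 0 0 0 0;0 10.7 -0.15 0 0 0 0;0 11.5 -0.15 0 0 0 0;0 12.3 -0.15 0 0 0 0;0 13.1 -0.15 0 0 0 0;0 13.8 -0.15 0 0 0 0;0 14.4 -0.15 0 0 0 0;0 14.8 -0.15 0 0 0 0;0 14.8 -0.15 0 0 0 0",
)

```text
time_s: 11.73
eef_pos: [543.2, -143.4, 23.8]
ee_rot: [0.0, 0.861, 0.508, 0.0]
force: [0.5, -0.2, -0.7]
grip_width: -0.0
grip_force: 0.0
```

```bash
cat >> h.py <<'E'
def rep():
    C,u=case(); n=np.array([u[1],-u[0]]); t=w2b(sense()["eef_pos"]); print("tcp rel C: n",round((t-C)@n,1),"u",round((t-C)@u,1),"d",round((C-np.array([-20,45]))@n,1))
E
python3 - <<'E'
from h import *
me();rep();snap("top","t5")
E
```

```text
t 11.73 tcp bay [ -62.8 -113.3] z 23.8 psi 1.077 F [ 0.5 -0.2 -0.7] grip -0.000422843140917439 q [-0.47  0.66  1.61 -0.    0.87  0.04]
case C [-2.8 -1.8] phi 0.492 size [36.3, 164.6] L [44.4 86.3] R [-50. -90.] score 0.69
tcp rel C: n -0.7 u -127.0 d 37.2
```

View pics/t5.png

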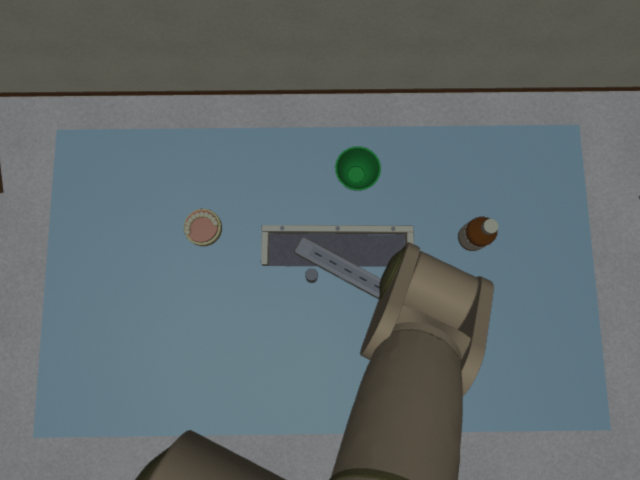

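The left end is now behind the post, with the visible part running from (300,242) to (383,292). Next I push the right end forward partway.

>>> step_arm(
  commands="0 -1.2 0 0 0 0 0;0 -1.5 -2 0 0 0 0.12;0 -1.5 -5.2 0 0 0 0.24;0 0 -5.2 0 0 0 0.36;0 1.5 -5.2 0 0 0 0.48;0 2.6 -5.2 0 0 0 0.6;0 2.6 -5.2 0 0 0 0.72;0 2.6 -5.2 0 0 0 0.84;0 2.6 -5.2 0 0 0 0.96;0 2.6 -5.2 0 0 0 1.08;0 2.6 -5.2 0 0 0 1.2;0 2.6 -5.2 0 0 0 1.32;0 2.6 -5.2 0 0 0 1.44;0 2.6 -5.2 0 0 0 1.57;0 2.6 -5.2 0 0 0 1.57;0 2.6 -5.2 0 0 0 1.57",
)

```text
time_s: 13.22
eef_pos: [509.4, -96.7, 23.2]
ee_rot: [-0.0, 0.969, -0.248, -0.0]
force: [0.2, -0.1, 0.1]
grip_width: -0.002
grip_force: 0.0
```

```bash
python3 - <<'E'
from h import *
me();rep();s=sense()
for p in (.49,.4,.3):
    u=np.array([np.sin(p),np.cos(p)]);n=np.array([np.cos(p),-np.sin(p)]); mv(*(np.array([10,22])-130*u-27*n),23,-p,s)
E
```

```text
t 13.22 tcp bay [-97.1 -67. ] z 23.2 psi -0.491 F [ 0.2 -0.1  0.1] grip -0.0015354036484811662 q [-0.41  0.59  1.74  0.    0.81  1.66]
case C [ 6.1 13. ] phi 0.506 size [37.2, 132.2] L [ 54.6 100.5] R [-42.3 -74.5] score 0.56
tcp rel C: n -51.6 u -119.8 d 38.4
row [2.56 0.13 0.03] [-0.     0.    -0.001]
row [3.74 0.32 0.03] [-0.     0.    -0.091]
row [5.07 0.4  0.03] [-0.     0.    -0.191]
```

>>> step_arm(
  commands="0 1.2 0.1 0 0 0 0;0 2 0.1 0 0 0 0;0 2.6 0.1 0 0 0 0;0 3.2 0.2 0 0 0 -0.04;0 3.7 0.3 0 0 0 -0.09;0 4.2 0.35 0 0 0 -0.13;0 4.7 0.4 0 0 0 -0.16;0 5.1 0.4 0 0 0 -0.19;0 5.1 0.4 0 0 0 -0.19;0 3 0.4 0 0 0 -0.19;0 1 0.4 0 0 0 -0.19;0 0 3 0 0 0 -0.19;0 0 6 0 0 0 -0.19;0 0 8 0 0 0 -0.19",
)

```text
time_s: 14.48
eef_pos: [469.8, -167.1, 23.4]
ee_rot: [0.0, 0.988, -0.156, -0.0]
force: [0.7, -0.6, -0.1]
grip_width: -0.001
grip_force: 0.0
```

```bash
python3 - <<'E'
from h import *
me();rep();snap("top","t6")
E
```

```text
t 14.48 tcp bay [-135.9 -137.8] z 23.4 psi -0.303 F [ 0.7 -0.6 -0.1] grip -0.0008489347063009531 q [-0.58  0.56  1.8  -0.    0.78  1.31]
case C [ -3.4 -19.2] phi 0.326 size [34.1, 199.5] L [28.6 75.6] R [ -35.4 -113.9] score 0.8
tcp rel C: n -86.9 u -155.7 d 36.2
```

View pics/t6.png

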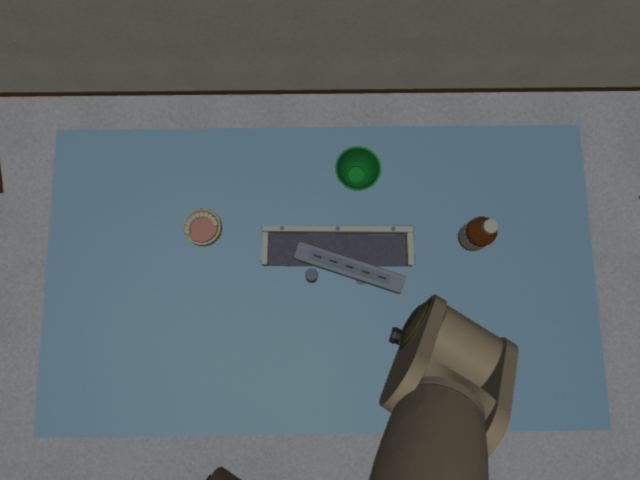

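```bash
python3 - <<'E'
from h import *
C=np.array([-3,-19.3]);p=.322
u=np.array([np.sin(p),np.cos(p)]);mv(*(C-135*u),23,np.pi/2-p)
E
```

```text
row [ 8.81 -1.77  0.04] [ 0.    -0.    -1.555]
```

>>> step_arm(
  commands="0 0 0 0 0 0 -0.12;0 0 0 0 0 0 -0.24;0 1 0 0 0 0 -0.36;0 2 0 0 0 0 -0.48;0 3 0 0 0 0 -0.6;0 4 -0.5 0 0 0 -0.72;0 5 -1 0 0 0 -0.84;0 6 -1.4 0 0 0 -0.96;0 7 -1.6 0 0 0 -1.08;0 8 -1.8 0 0 0 -1.2;0 8.8 -1.8 0 0 0 -1.32;0 8.8 -1.8 0 0 0 -1.44;0 8.8 -1.8 0 0 0 -1.555;0 8.8 -1.8 0 0 0 -1.555;0 8.8 -1.8 0 0 0 -1.555",
)

```text
time_s: 15.88
eef_pos: [560.5, -175.4, 23.1]
ee_rot: [-0.0, 0.814, 0.58, -0.0]
force: [0.2, 0.1, 0.6]
grip_width: -0.001
grip_force: 0.0
```

```bash
python3 - <<'E'
from h import *
me();rep()
E
```

```text
t 15.88 tcp bay [ -45.1 -145.2] z 23.1 psi 1.249 F [0.2 0.1 0.6] grip -0.000705530285658519 q [-0.5   0.71  1.52  0.    0.91 -0.17]
case C [ -3.4 -17.7] phi 0.308 size [36.9, 193.7] L [26.9 77.6] R [ -33.7 -113. ] score 0.91
tcp rel C: n -1.1 u -134.5 d 34.8
```

>>> step_arm(
  commands="0 1.2 0 0 0 0 0;0 1.9 0 0 0 0 0;0 2.4 0 0 0 0 0;0 3 0 0 0 0 0;0 3.6 0 0 0 0 0;0 4.1 0 0 0 0 0;0 4.5 0 0 0 0 0;0 4.5 0 0 0 0 0;0 3 0 0 0 0 0;0 2 -3 0 0 0 0.12;0 2 -6 0 0 0 0.24;0 2 -6 0 0 0 0.36;0 2 -6 0 0 0 0.48;0 2 -6 0 0 0 0.6;0 2 -6 0 0 0 0.72;0 2 -6 0 0 0 0.84;0 2 -6 0 0 0 0.96;0 2 -6 0 0 0 1.08;0 2 -6 0 0 0 1.2;0 2 -6 0 0 0 1.32",
)

```text
time_s: 17.65
eef_pos: [510.1, -137.8, 23.4]
ee_rot: [-0.0, 0.999, -0.043, 0.0]
force: [0.2, 0.6, -0.7]
grip_width: -0.006
grip_force: 0.0
```

```bash
python3 - <<'E'
from h import *
me();rep()
E
```

```text
t 17.65 tcp bay [ -96.  -108.1] z 23.4 psi -0.075 F [ 0.2  0.6 -0.7] grip -0.005806357964145695 q [-0.49  0.61  1.71  0.    0.82  1.17]
case C [4.6 3.3] phi 0.333 size [35.3, 196.1] L [37.2 97.8] R [-28.1 -91.2] score 0.97
tcp rel C: n -58.7 u -138.2 d 36.8
```

```bash
python3 - <<'E'
from h import *
s=sense()
for p,o in ((.32,40),(.32,27),(.22,27),(.12,27),(.02,27)):
    u=np.array([np.sin(p),np.cos(p)]);n=np.array([np.cos(p),-np.sin(p)]); mv(*(np.array([18.7,45.6])-130*u-o*n),23,-p,s)
E
```

```text
row [ 3.28 -4.54  0.04] [-0.   -0.    0.25]
row [ 4.54 -4.22  0.04] [-0.   -0.    0.25]
row [ 5.76 -3.7   0.04] [-0.   -0.    0.15]
row [ 7.02 -3.3   0.04] [-0.   -0.    0.05]
row [ 8.32 -3.03  0.04] [-0.   -0.   -0.05]
```

>>> step_arm(
  commands="0 0 -4.5 0 0 0 0.12;0 1.5 -4.5 0 0 0 0.25;0 2.5 -4.5 0 0 0 0.25;0 3.3 -4.5 0 0 0 0.25;0 4 -4.4 0 0 0 0.25;0 4.5 -4.2 0 0 0 0.25;0 5.1 -4 0 0 0 0.2;0 5.8 -3.7 0 0 0 0.15;0 6.4 -3.5 0 0 0 0.1;0 7 -3.3 0 0 0 0.05;0 7.6 -3.2 0 0 0 0;0 8.3 -3 0 0 0 -0.05;0 8.3 -3 0 0 0 -0.05;0 6.5 -3 0 0 0 -0.05;0 4 -3 0 0 0 -0.05;1 2.5 -4 0 0 0 -0.07;1 2.5 -6 0 0 0 -0.07;1 2.5 -6 0 0 0 -0.07;1 2.5 -6 0 0 0 -0.07",
)

```text
time_s: 19.33
eef_pos: [539.6, -79.9, 23.5]
ee_rot: [0.0, 1.0, -0.004, 0.0]
force: [-0.2, -0.2, -0.5]
grip_width: 0.561
grip_force: 0.0
```

```bash
python3 - <<'E'
from h import *
me();rep();snap("top","t7")
s=sense()
for x in (-55,-10,17): mv(x,-38,11,0,s)
E
```

```text
t 19.33 tcp bay [-67.  -49.9] z 23.5 psi 0.002 F [-0.2 -0.2 -0.5] grip 0.5612433685290836 q [-0.36  0.64  1.66 -0.    0.85  1.22]
case C [17.5 37.5] phi 0.029 size [34.5, 123.2] L [ 20.4 137.5] R [ 14.7 -62.4] score 0.72
tcp rel C: n -81.7 u -90.6 d 37.7
row [ 1.18 -1.28  1.23] [ 0.    -0.     0.001]
row [ 5.68 -1.28  1.23] [ 0.    -0.     0.001]
row [ 8.38 -1.27  1.23] [ 0.    -0.     0.001]
```

View pics/t7.png

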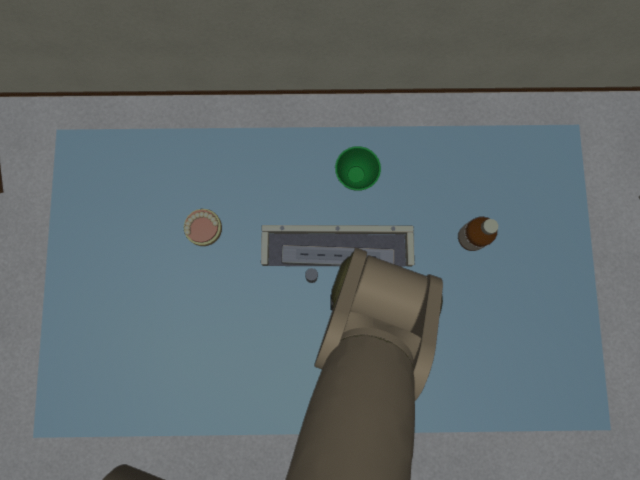

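The case lies almost parallel inside the mouth, (283,254) to (393,257), its middle at bay (17.5, -1). Next is the flush push with open fingers, just right of the post.

>>> step_arm(
  commands="1 0 -1.28 0 0 0 0;1 0 -1.28 0 0 0 0;1 0 -1.28 0 0 0 0;1 0 -1.28 0 0 0 0;1 0.6 -1.28 1 0 0 0;1 2 -1.28 1.2 0 0 0;1 3.5 -1.28 1.2 0 0 0;1 4.8 -1.28 1.2 0 0 0;1 5.6 -1.28 1.2 0 0 0;1 6.2 -1.28 1.2 0 0 0;1 6.8 -1.28 1.2 0 0 0;1 7.3 -1.28 1.2 0 0 0;1 7.7 -1.28 1.2 0 0 0;1 8 -1.28 1.2 0 0 0;1 8.1 -1.28 1.2 0 0 0;1 8.2 -1.28 1.2 0 0 0;1 8.2 -1.28 1.2 0 0 0",
)

```text
time_s: 20.9
eef_pos: [621.8, -68.0, 11.2]
ee_rot: [-0.0, 1.0, -0.005, 0.0]
force: [-0.8, 0.2, -1.2]
grip_width: 1.002
grip_force: 0.6
```

```bash
python3 - <<'E'
from h import *
me();rep()
E
```

```text
t 20.9 tcp bay [ 15.  -37.2] z 11.2 psi 0.001 F [-0.8  0.2 -1.2] grip 1.002052536884738 q [-0.3   0.79  1.39  0.    0.96  1.28]
case C [37.2 65.7] phi -0.0 size [34.4, 69.8] L [ 37.1 165.7] R [ 37.2 -34.3] score 0.97
tcp rel C: n -22.2 u -102.9 d 57.2
```

>>> step_arm(
  commands="1 0.1 0 0 0 0 0;1 0.15 0 0 0 0 0;1 0.2 0 0 0 0 0;1 0.2 0 0 0 0 0",
)

```text
time_s: 21.33
eef_pos: [623.8, -68.1, 11.2]
ee_rot: [-0.0, 1.0, -0.005, 0.0]
force: [-1.3, 0.3, -0.9]
grip_width: 1.0
grip_force: 0.8
```

>>> step_arm(
  commands="1 0.05 0 0 0 0 0;1 0.1 0 0 0 0 0;1 0.1 0 0 0 0 0",
)

```text
time_s: 21.58
eef_pos: [624.9, -68.1, 11.3]
ee_rot: [0.0, 1.0, -0.005, 0.0]
force: [-2.0, 1.1, -1.0]
grip_width: 0.995
grip_force: 0.7
```

>>> step_arm(
  commands="1 0.05 0 0 0 0 0;1 0.1 0 0 0 0 0;1 0.1 0 0 0 0 0",
)

```text
time_s: 21.83
eef_pos: [625.9, -68.1, 11.3]
ee_rot: [-0.0, 1.0, -0.005, 0.0]
force: [-1.2, -1.1, -1.2]
grip_width: 0.999
grip_force: 0.7
```

>>> step_arm(
  commands="1 0.05 0 0 0 0 0;1 0.1 0 0 0 0 0;1 0.1 0 0 0 0 0",
)

```text
time_s: 22.08
eef_pos: [626.9, -68.1, 11.3]
ee_rot: [0.0, 1.0, -0.005, 0.0]
force: [-0.6, 0.4, -1.0]
grip_width: 0.995
grip_force: 0.7
```

>>> step_arm(
  commands="1 0.05 0 0 0 0 0;1 0.1 0 0 0 0 0;1 0.1 0 0 0 0 0",
)

```text
time_s: 22.33
eef_pos: [627.6, -68.1, 11.2]
ee_rot: [-0.0, 1.0, -0.005, -0.0]
force: [-3.0, 0.8, 0.2]
grip_width: 1.004
grip_force: 1.6
```

>>> step_arm(
  commands="1 0.05 0 0 0 0 0;1 0.1 0 0 0 0 0;1 0.1 0 0 0 0 0",
)

```text
time_s: 22.58
eef_pos: [627.7, -68.1, 11.2]
ee_rot: [-0.0, 1.0, -0.005, -0.002]
force: [-10.0, 0.1, 2.8]
grip_width: 0.997
grip_force: 4.9
```

>>> step_arm(
  commands="1 0.05 0 0 0 0 0;1 0.1 0 0 0 0 0;1 0.1 0 0 0 0 0",
)

```text
time_s: 22.83
eef_pos: [627.8, -68.0, 11.3]
ee_rot: [-0.0, 1.0, -0.005, -0.003]
force: [-16.2, 0.7, 7.4]
grip_width: 0.997
grip_force: 8.0
```

The force jumped to 16 N with no further travel, so the case is seated against the back rail. I retract along the same line, lift and check.

>>> step_arm(
  commands="1 -0.3 0 0 0 0 0;1 -1.2 0 0 0 0 0;1 -3 0 0 0 0 0;1 -5 0 0 0 0 0;1 -7 0 0 -3 0 0;1 -10 0 -8 0 0 0;1 -14 0 -12 0 0 0;1 -18 0 -16 0 0 0;1 -20 0 -18 0 0 0;1 -20 0 -18 0 0 0;1 -20 0 -18 0 0 0",
)

```text
time_s: 23.75
eef_pos: [428.9, -66.5, 195.3]
ee_rot: [0.001, 1.0, -0.005, 0.003]
force: [0.7, -0.2, 0.4]
grip_width: 1.003
grip_force: 0.0
```

```bash
python3 - <<'E'
from h import *
me();snap("top","t8");rep()
for l in ("bottle","cast","bowl"):
    for d in spot_point("top",l)[:1]: print(l,np.round(ray("top",d["xy"],0),1))
im=cv2.imread("pics/t8.png")[200:320,180:510]; cv2.imwrite("pics/t8c.png",cv2.resize(im,None,fx=2.4,fy=2.4,interpolation=cv2.INTER_CUBIC))
E
```

```text
t 23.75 tcp bay [-177.9  -37.6] z 195.3 psi 0.001 F [ 0.7 -0.2  0.4] grip 1.003446605235663 q [-0.43  0.16  1.84  0.    1.14  1.15]
case C [43.5  0.5] phi -0.0 size [36.3, 200.8] L [ 43.5 100.5] R [ 43.5 -99.5] score 0.65
tcp rel C: n -219.9 u -38.2 d 63.5
bottle [ 660.2 -283.2    0. ]
cast [679.1 208.9   0. ]
```

View pics/t8c.png

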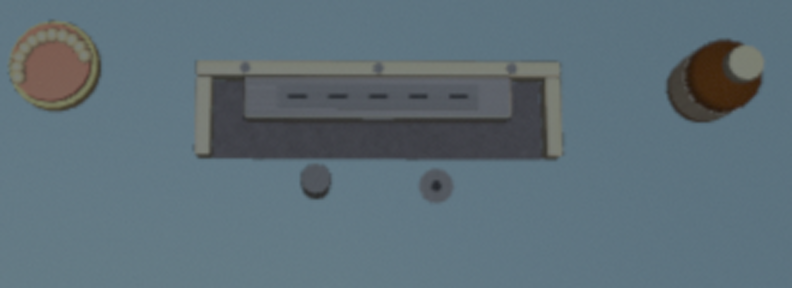

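The picture shows the case lying flush along the back rail, wholly inside the bay. The bystanders haven't moved.

```bash
python3 -c "
from rig import *
print(finish_job())"
```

```text
the job is handed in; nothing more can be done
None
```

The case lies wholly inside the bay, flush along the back rail; it was only pushed, the bystanders look untouched in the final picture, and the job was handed in at about 24 s (one retract row had a mistyped tilt, with no contact seen).

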